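Open the left jet canister

TASK

Unscrew the cap of the jet canister on your left (the robot's left) and set it down flat in the steel parts tray, open side down, so that the spare jets can be reached. One of the two canisters has a left-hand thread and nobody marked which: feel which way the cap turns and never wrench it against its stop. Leave the other canister closed and the other parts where they are, and do not drop the cap.

Things in the scene. Friction and masses are not known exactly. Their poses are not given: they have to be found in the camera images.
- cap_1_center (a point): Centre (half-way up) of the brass screw cap on canister 1: twelve flat sides, 59 mm across flats, 26 mm high, closed flat top, open below, 0.11 to 0.23 kg. z points out of the closed top along the cap's axis; x goes through the middle of one flat (flats every 30 degrees). Screwed on, it covers the neck with about 1.5 mm of play sideways.
- cap_2_center (a point): Centre (half-way up) of the brass screw cap on canister 2: twelve flat sides, 59 mm across flats, 26 mm high, closed flat top, open below, 0.11 to 0.23 kg. z points out of the closed top along the cap's axis; x goes through the middle of one flat (flats every 30 degrees). Screwed on, it covers the neck with about 1.5 mm of play sideways.
- cap_1: Cap 1: origin in the middle of its open rim, axes as at its centre. A short two-start thread. Tightening way: it turns only about 2 degrees, then hits a hard stop; over about 2 N m there is wrenching it. Loosening way: it turns with hardly any resistance (under 0.1 N m) and is free to lift off along its axis after 100 to 140 degrees (120 is best; stop at 145); pulled before that, the thread holds it.
- cap_2: Cap 2: origin in the middle of its open rim, axes as at its centre. A short two-start thread. Tightening way: it turns only about 2 degrees, then hits a hard stop; over about 2 N m there is wrenching it. Loosening way: it turns with hardly any resistance (under 0.1 N m) and is free to lift off along its axis after 100 to 140 degrees (120 is best; stop at 145); pulled before that, the thread holds it.
- canister_1_mouth (a point): Centre of the mouth of brass canister 1; z points out of it along the axis, which leans 30 degrees from vertical, roughly towards the robot. With the cap fully on, the cap's centre lies 8 mm below this point along the axis. Neck 49 mm over the thread, 23 mm long. One of the two canisters has an ordinary thread, the other a left-hand one, unmarked; either may stand on the left.
- canister_2_mouth (a point): Centre of the mouth of brass canister 2; z points out of it along the axis, which leans 30 degrees from vertical, roughly towards the robot. With the cap fully on, the cap's centre lies 8 mm below this point along the axis. Neck 49 mm over the thread, 23 mm long. One of the two canisters has an ordinary thread, the other a left-hand one, unmarked; either may stand on the left.
- canister_1: Canister 1: origin at the centre of its base, z along its leaning axis. 50 mm in diameter, 98 mm from base to mouth, clamped 46 mm up by a 12 mm steel band (screw ear to +y, 40 mm out) in a fixed stand: foot 120 by 90 mm, upright behind the canister 88 mm high. It cannot turn or lift.
- canister_2: Canister 2: origin at the centre of its base, z along its leaning axis. 50 mm in diameter, 98 mm from base to mouth, clamped 46 mm up by a 12 mm steel band (screw ear to +y, 40 mm out) in a fixed stand: foot 120 by 90 mm, upright behind the canister 88 mm high. It cannot turn or lift.
- tray: Steel parts tray fixed to the shelf, 160 mm along its x by 200 mm along its y outside, rim 12 mm high, walls and floor 3 mm; origin at the centre of its underside, z up. Its inner floor is 3 mm above the shelf. A red choke knob stands in it near the -y end; the rest is free.
- float_bowl_center (a point): Pale blue float bowl, an open rectangular cup 56 by 46 mm (68 over its screw bosses), 34 mm high, standing mouth up; its centre. A bystander.
- intake_adapter_center (a point): Black steel intake adapter: foot 72 by 52 by 8 mm with a round flanged tube, 44 mm high; its centre. A bystander.
- choke_knob_center (a point): Red plastic choke knob, 30 mm in diameter with a brass stem up, 36 mm high, standing in the tray near its -y end; its middle, half-way up. A bystander.
- flange_1_center (a point): Aluminium carburetor mounting flange, plate 80 by 48 by 8 mm with a bore and two bolt holes; its centre. A bystander.
- flange_2_center (a point): The second flange, the same as the first; its centre. A bystander.
There are look-alikes about, which are no part of the job. Leave any blue or green look-alike of the part that bears canister_2_mouth alone.

How it is judged:
By the outcome, as a careful person would: the job done as asked, in the order asked, and still so for the second after the job is handed in, with the robot touching nothing.
It also fails if it takes over 45 s, if anything falls off the work surface, if the arm or the gripper's body presses on something with over 40 N, if the wrist force passes 120 N, or if a joint passes its speed limit or range.

ROBOT

A 6-joint arm with a two-finger parallel gripper is mounted at the origin on the work surface. World frame = base frame: x ahead of the robot, y to its left, z up, the work surface at z = 0. Lengths are in m, angles in rad, forces in N, time in s.
With the tool pointing down it reaches from about 0.275 to 0.775 m from the base axis. Payload 14.6 kg.
Tool frame: the origin (TCP) lies midway between the tips of the shut fingers; the grasp point (between the pads) lies 19 mm behind it (r.tcp_to_grasp is the distance from the TCP to the grasp point, in m); z points along the fingers, y is the direction in which the jaws open and shut (so a half turn about z gives the same grasp; the last joint's range is limited). The gripper opens to 85 mm and grips with 20 to 120 N. Pads are 22 mm wide; open, the fingers measure 114 mm over their backs; the gripper's body (76 mm by 85 mm) begins 54 mm behind the grasp point. The pads swing forward as they close: fully open they stand 13 mm farther back than shut.
Start: joints at [-1.282, 0.263, -0.048, 1.259, 0, 1.415], TCP at [0.225, -0.474, 0.231] pointing down, gripper open.
Joint ranges: [-2.65, 2.65], [-0.89, 1.7], [-1.18, 1.37], [-2.13, 2.11], [-1.35, 1.29], [-3.14, 3.14]. Speed limits (rad/s): [1.89, 1.89, 2.57, 2.79, 3.14, 3.14].

INTERFACE

Orientations are given as a unit quaternion [w, x, y, z].
In Python, from cell import telemetry, vision, r gives the robot as it stands.
- The arm moves only by the tool servo_tool, never from a script. Its argument "targets" is a list of rows, each an object with "linear": the shift along the tool's x, y, z in cm, a list of three; "delta_rot": the turn, a rotation vector about the tool's x, y, z in degrees, a list of three; "jaw": the closure, from 0 (fully open) to 1 (shut). In form: [{"linear": [tx, ty, tz], "delta_rot": [wx, wy, wz], "jaw": jaw}, ...]. A call has 1 to 8 rows; each row shifts and turns the pose as measured when the row begins, along the tool's axes as they then stand; what a row does not reach is not made up. A row lasts 1/12 s, in which the tool goes at most 41.7 mm and 7.16 degrees, less where a joint would pass 70% of its speed; a pose out of reach is approached as far as the arm can. A call with a gripper value outside its range is refused whole. The fingers move at their own pace and stop on an object; the grip force is fixed at half the most. Time passes only in rows, so rows that do not move let the fingers close. It gives the time, the measured TCP pose, the force and the opening at its end, in the units of the state.
- telemetry.state(): the state, without advancing time (a new reading comes with each control period).
- vision.snapshot(name): name is "scene" or "side" or "wrist"; returns a dict with "frame" (384x512x3 uint8, red, green, blue), "depth" (384x512 float32, m along the optical axis (not along the pixel's ray), 0 where there is no reading), "K" (3x3 intrinsics, pixels), "cam_to_world" (4x4, takes a point from camera to world coordinates). Camera axes: x right, y up, looking along -z (the intrinsics and any distortion apply to the point x, -y, -z); pixel columns grow to the right and rows downward; lengths in m; the calibration is good to about 2 mm. A picture is of the moment at which its call begins.
- r.sign_off(): hands the job in, once; it reports no verdict.
The state is a dict: "time_s": time; "joint_positions": joint angles; "qd": joint speeds; "joint_torque": joint torques, N m; "tool_pos": TCP position; "tool_rot": TCP orientation; "contact_force": force on the tool from outside, world axes, zero at the start; "ft_torque": the same for the moment, N m; "width": opening from 0.0 (shut) to 1.0 (fully open).
Only numpy, scipy, OpenCV 4.12 (cv2) and the standard library are available. Lean on these libraries where they do the work, as an engineer would, in place of code of your own. Each camera call takes 0.05 s, during which the arm holds its last target.

## Working session

There is one attempt and no reset: what is moved stays moved. The work goes in short steps, Python scripts to look and compute and a tool call to move; the robot and the scene stay as the last step left them, time stands still between calls to the robot, and variables do not carry over. Pictures are saved under pics/ and viewed, and the job is handed in when it is done.

Besides the shell and the picture viewer there is one more tool, called as name(argument=value, ...) on one line, values as JSON. servo_tool: Moves the arm, as the interface text tells. Its arguments: {"type":"object","properties":{"targets":{"type":"array"}},"required":["targets"]}

```bash
ls; mkdir -p pics
cat > h.py <<'E'
import numpy as np, cv2
from cell import telemetry, vision, r
def snap(n,fn=None):
    s=vision.snapshot(n)
    if fn: cv2.imwrite('pics/'+fn,s['frame'][:,:,::-1])
    return s
def cloud(s):
    K=np.array(s['K']);d=s['depth'];h,w=d.shape
    u,v=np.meshgrid(np.arange(w),np.arange(h))
    P=np.stack([(u-K[0,2])/K[0,0]*d,-(v-K[1,2])/K[1,1]*d,-d],-1)
    T=np.array(s['cam_to_world'])
    return P@T[:3,:3].T+T[:3,3]
E
python3 - <<'E'
from h import *
for n in ['scene','side','wrist']:
    s=snap(n,n+'0.png'); print(n,[k for k in s],np.array(s['K']).round(1).tolist(),np.array(s['cam_to_world']).round(3).tolist())
    np.savez('pics/'+n+'0.npz',**{k:s[k] for k in ['frame','depth','K','cam_to_world']})
print(telemetry.state(), r.tcp_to_grasp)
E
```

```text
pics
scene ['frame', 'depth', 'K', 'cam_to_world'] [[349.3, 0.0, 253.4], [0.0, 349.3, 189.4], [0.0, 0.0, 1.0]] [[-0.096, -0.656, 0.748, 1.141], [0.995, -0.059, 0.076, 0.079], [-0.006, 0.752, 0.659, 0.717], [0.0, 0.0, 0.0, 1.0]]
side ['frame', 'depth', 'K', 'cam_to_world'] [[437.3, 0.0, 254.2], [0.0, 437.3, 186.9], [0.0, 0.0, 1.0]] [[-0.886, 0.243, -0.395, -0.057], [-0.464, -0.477, 0.747, 0.998], [-0.007, 0.845, 0.535, 0.799], [0.0, 0.0, 0.0, 1.0]]
wrist ['frame', 'depth', 'K', 'cam_to_world'] [[312.9, 0.0, 258.1], [0.0, 312.9, 191.3], [0.0, 0.0, 1.0]] [[0.428, 0.864, 0.264, 0.292], [-0.904, 0.41, 0.124, -0.441], [-0.001, -0.291, 0.957, 0.372], [0.0, 0.0, 0.0, 1.0]]
{'time_s': 0.15, 'joint_positions': array([-1.28231959e+00,  2.63403543e-01, -4.87961525e-02,  1.25939187e+00,
       -1.72262683e-05,  1.41549200e+00]), 'qd': array([-4.78026670e-04,  2.33946445e-04,  5.60693504e-05,  3.42188274e-04,
       -7.11068462e-04, -1.22901485e-04]), 'joint_torque': array([ 1.97473186e-03, -6.37831450e+01,  3.84643614e+01,  1.08340595e-02,
       -8.38523806e-05, -8.37773584e-08]), 'tool_pos': array([ 0.22534008, -0.47394464,  0.23093865]), 'tool_rot': array([-3.96167151e-04,  9.75483057e-01,  2.20074185e-01, -3.50505853e-05]), 'contact_force': array([0.10515452, 0.14328294, 0.43705415]), 'ft_torque': array([0.00235888, 0.02068216, 0.02232287]), 'width': 0.9997949996560509} 0.0187
```

View pics/scene0.png

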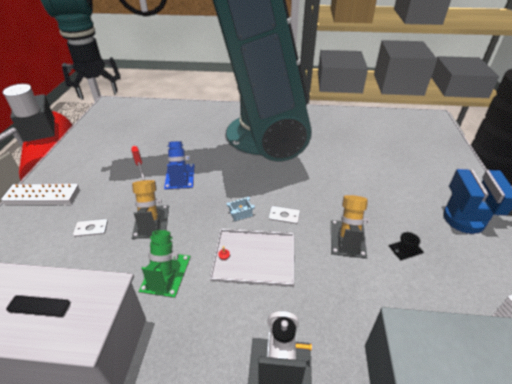

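View pics/side0.png

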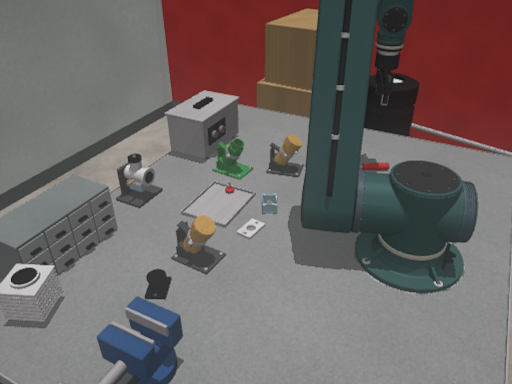

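View pics/wrist0.png

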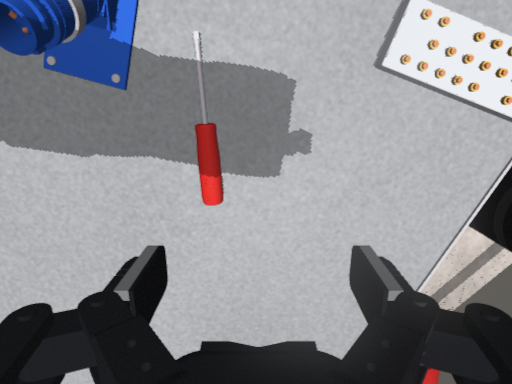

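The scene camera faces the robot, so image right is +y, the robot's left. There are two brass canisters, at scene (353,215) and (147,200). The blue (178,165) and green (162,260) ones and the grey one (283,345) are look-alikes. The brass one at scene (353,215), which is side (200,235), is on the robot's left. Next I'll confirm it in a crop and measure it.

Run:
```python
from h import *
out=[]
for n,(a,b,c,d) in dict(scene=(300,170,420,270),side=(150,190,270,290)).items():
    s=np.load(f'pics/{n}0.npz'); f=s['frame'];P=cloud(s)
    hsv=cv2.cvtColor(f,cv2.COLOR_RGB2HSV)
    m=(hsv[...,0]>8)&(hsv[...,0]<28)&(hsv[...,1]>110)&(hsv[...,2]>60)
    m[:b]=0;m[d:]=0;m[:,:a]=0;m[:,c:]=0
    p=P[m&(s['depth']>0)]; print(n,m.sum(),p.min(0),p.max(0))
    np.save(f'pics/{n}_brass.npy',p)
    out.append(cv2.resize(f[b:d,a:c,::-1],(480,400),interpolation=cv2.INTER_CUBIC))
    # tray, others: 
cv2.imwrite('pics/crop.png',np.vstack(out)[:, :])
cv2.imwrite('pics/crop.png',cv2.resize(np.hstack(out),(800,333)))
```

```text
scene 537 [0.45750198 0.23782231 0.03928107] [0.55065475 0.29295438 0.13623509]
side 338 [ 0.43455823 -0.02998293  0.02485368] [0.53406936 0.30002639 0.13770998]
```

View pics/crop.png

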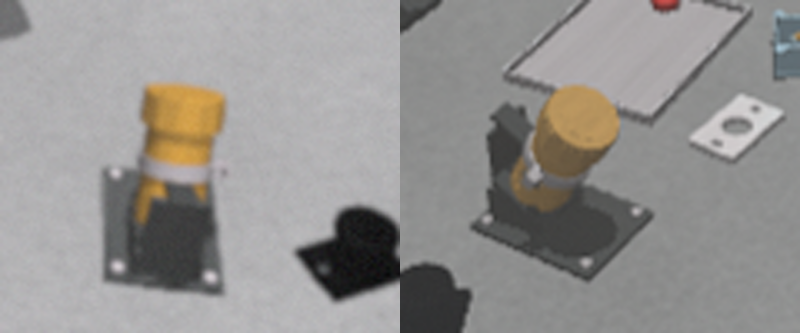

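Run:
```python
from h import *
from scipy.optimize import least_squares
p=np.load('pics/side_brass.npy'); p=p[(p[:,1]>.2)&(p[:,2]>.03)]
q=np.load('pics/scene_brass.npy')
print(len(p),len(q))
# RANSAC plane on side pts w/ normal tilted ~30deg
rng=np.random.default_rng(0);best=(0,)
for _ in range(3000):
    a=p[rng.choice(len(p),3,0)];n=np.cross(a[1]-a[0],a[2]-a[0]);L=np.linalg.norm(n)
    if L<1e-5: continue
    n/=L; n*=np.sign(n[2])
    if abs(np.degrees(np.arccos(n[2]))-30)>6 or n[0]>0: continue
    k=np.abs((p-a[0])@n)<.0015
    if k.sum()>best[0]: best=(k.sum(),n,k)
c0=p[best[2]]; cen=c0.mean(0); u,s,vt=np.linalg.svd(c0-cen); n=vt[2]*np.sign(vt[2][2])
print(best[0],n,np.degrees(np.arccos(n[2])),np.degrees(np.arctan2(n[1],n[0])),cen)
e=np.cross([0,0,1],n);e/=np.linalg.norm(e);f=np.cross(n,e)
xy=np.c_[(c0-cen)@e,(c0-cen)@f].astype(np.float32)
print(cv2.minEnclosingCircle((xy*1000)))
(cx,cy),R=cv2.minEnclosingCircle(xy*1000); print('top centre',cen+e*cx/1000+f*cy/1000)
# cap sides fit for all: cylinder axis azimuth fit, tilt 30
s=np.load('pics/scene0.npz');P=cloud(s)
f=s['frame']
# tray: depth region heights
m=(P[...,2]>.0055)&(P[...,2]<.02)&(s['depth']>0)
m2=np.zeros_like(m);m2[225:290,205:300]=1
t=P[m&m2];print('tray rim',t.min(0),t.max(0),len(t)); print(cv2.minAreaRect((t[:,:2]*1000).astype(np.float32)))
```

```text
336 534
197 [-0.48244985  0.02512765  0.8755631 ] 28.888311163886915 177.01853251059296 [0.47155153 0.27155729 0.1219715 ]
((-0.9663162231445312, -0.884789764881134), 29.415565490722656)
top centre [0.47082815 0.27256259 0.12154405]
tray rim [ 0.50653766 -0.0776654   0.00556408] [0.66993639 0.12205908 0.01998604] 608
((588.0828857421875, 22.100860595703125), (163.03273010253906, 198.77532958984375), 0.4173721671104431)
```

```bash
cat >> h.py <<'E'
from scipy.spatial.transform import Rotation as Ro, Slerp
n=np.array([-np.sin(np.pi/6)*np.cos(np.radians(3)),.5*np.sin(np.radians(3)),np.cos(np.pi/6)])
top=np.array([.4708,.2726,.1215])
def cur():
    s=telemetry.state();q=s['tool_rot'];return s,s['tool_pos'],Ro.from_quat([q[1],q[2],q[3],q[0]])
def frame(z,y):
    z=z/np.linalg.norm(z);y=y-z*(y@z);y/=np.linalg.norm(y);return Ro.from_matrix(np.c_[np.cross(y,z),y,z])
def rows(pt,Rt,lin=.04,ang=7.,N=8,via=None):
    s,p,R=cur();out=[]
    for i in range(N):
        d=R.inv().apply(pt-p);w=(R.inv()*Rt).as_rotvec()
        k=max(np.linalg.norm(d)/lin,np.degrees(np.linalg.norm(w))/ang,1e-9)
        if k<.05: break
        k=max(k,1);l=np.round(d/k*100,1);a=np.round(np.degrees(w/k),1);out.append((l.tolist(),a.tolist()))
        p=p+R.apply(l/100);R=R*Ro.from_rotvec(np.radians(a))
    for o in out: print(o)
    return s
def show(s=None):
    s=s or telemetry.state()
    for k in s: print(k,np.round(s[k],4).tolist())
E
python3 - <<'E'
from h import *
# arc rows in base cylinder coords then at the end adjust
s,p,R=cur()
Rt=frame(-n,np.array([0,1.,0])); pt=top+n*.13
print(pt)
a0=np.arctan2(p[1],p[0]);a1=np.arctan2(pt[1],pt[0]);r0=np.hypot(*p[:2]);r1=np.hypot(*pt[:2])
w=(R.inv()*Rt).as_rotvec();print(np.degrees(w),r0,r1)
# choose intermediate: arc at waypoint az; rotate tool down (x az) linearly
N=28
pp,RR=p,R
for i in range(1,N+1):
    t=i/N;a=a0+(a1-a0)*t;rr=r0+(r1-r0)*t
    q=np.array([rr*np.cos(a),rr*np.sin(a),p[2]+(pt[2]-p[2])*t]);Q=R*Ro.from_rotvec(w*t)
    l=RR.inv().apply(q-pp)*100;d=np.degrees((RR.inv()*Q).as_rotvec())
    print(i,l.round(1).tolist(),d.round(1).tolist(),np.round((R*Ro.from_rotvec(w*t)).as_matrix()[:,2],2))
    pp,RR=q,Q
E
```

```text
[0.40588908 0.27600184 0.2340833 ]
[ -39.61367817  -11.05452564 -149.52540982] 0.5247872611924345 0.49083903631661013
1 [3.2, -0.2, -0.0] [-1.4, -0.4, -5.3] [ 0.01 -0.02 -1.  ]
2 [3.2, -0.1, -0.0] [-1.4, -0.4, -5.3] [ 0.01 -0.05 -1.  ]
3 [3.2, -0.0, -0.1] [-1.4, -0.4, -5.3] [ 0.02 -0.07 -1.  ]
4 [3.2, 0.1, -0.1] [-1.4, -0.4, -5.3] [ 0.04 -0.09 -0.99]
5 [3.2, 0.2, -0.1] [-1.4, -0.4, -5.3] [ 0.05 -0.12 -0.99]
6 [3.2, 0.3, -0.2] [-1.4, -0.4, -5.3] [ 0.07 -0.14 -0.99]
7 [3.2, 0.4, -0.2] [-1.4, -0.4, -5.3] [ 0.08 -0.15 -0.98]
8 [3.1, 0.5, -0.2] [-1.4, -0.4, -5.3] [ 0.1  -0.17 -0.98]
9 [3.1, 0.6, -0.3] [-1.4, -0.4, -5.3] [ 0.12 -0.18 -0.98]
10 [3.1, 0.7, -0.3] [-1.4, -0.4, -5.3] [ 0.15 -0.2  -0.97]
11 [3.0, 0.8, -0.4] [-1.4, -0.4, -5.3] [ 0.17 -0.21 -0.96]
12 [3.0, 0.9, -0.4] [-1.4, -0.4, -5.3] [ 0.19 -0.21 -0.96]
13 [2.9, 1.0, -0.5] [-1.4, -0.4, -5.3] [ 0.22 -0.22 -0.95]
14 [2.9, 1.1, -0.5] [-1.4, -0.4, -5.3] [ 0.24 -0.22 -0.95]
15 [2.8, 1.2, -0.5] [-1.4, -0.4, -5.3] [ 0.27 -0.22 -0.94]
16 [2.8, 1.3, -0.6] [-1.4, -0.4, -5.3] [ 0.29 -0.22 -0.93]
17 [2.7, 1.4, -0.6] [-1.4, -0.4, -5.3] [ 0.32 -0.21 -0.92]
18 [2.6, 1.5, -0.7] [-1.4, -0.4, -5.3] [ 0.34 -0.21 -0.92]
19 [2.5, 1.6, -0.7] [-1.4, -0.4, -5.3] [ 0.36 -0.2  -0.91]
20 [2.5, 1.7, -0.7] [-1.4, -0.4, -5.3] [ 0.38 -0.18 -0.9 ]
21 [2.4, 1.8, -0.8] [-1.4, -0.4, -5.3] [ 0.4  -0.17 -0.9 ]
22 [2.3, 1.9, -0.8] [-1.4, -0.4, -5.3] [ 0.42 -0.15 -0.89]
23 [2.2, 2.0, -0.8] [-1.4, -0.4, -5.3] [ 0.44 -0.14 -0.89]
24 [2.1, 2.0, -0.9] [-1.4, -0.4, -5.3] [ 0.46 -0.12 -0.88]
25 [2.0, 2.1, -0.9] [-1.4, -0.4, -5.3] [ 0.47 -0.1  -0.88]
26 [1.9, 2.2, -0.9] [-1.4, -0.4, -5.3] [ 0.48 -0.07 -0.87]
27 [1.8, 2.2, -1.0] [-1.4, -0.4, -5.3] [ 0.49 -0.05 -0.87]
28 [1.7, 2.3, -1.0] [-1.4, -0.4, -5.3] [ 0.5  -0.03 -0.87]
```

servo_tool(targets=[{"linear": [3.2, -0.2, 0], "delta_rot": [0, 0, -5.3], "jaw": 0}, {"linear": [3.2, -0.1, 0], "delta_rot": [0, 0, -5.3], "jaw": 0}, {"linear": [3.2, 0, 0], "delta_rot": [0, 0, -5.3], "jaw": 0}, {"linear": [3.2, 0.1, 0], "delta_rot": [0, 0, -5.3], "jaw": 0}, {"linear": [3.2, 0.2, 0], "delta_rot": [0, 0, -5.3], "jaw": 0}, {"linear": [3.2, 0.3, 0], "delta_rot": [0, 0, -5.3], "jaw": 0}, {"linear": [3.2, 0.4, 0], "delta_rot": [0, 0, -5.3], "jaw": 0}, {"linear": [3.1, 0.5, 0], "delta_rot": [0, 0, -5.3], "jaw": 0}])

```text
time_s: 0.82
tool_pos: [0.4185, -0.3026, 0.2286]
tool_rot: [-0.002, 0.824, 0.567, -0.0]
contact_force: [-0.1, -0.2, -0.4]
width: 1.0
```

servo_tool(targets=[{"linear": [3.1, 0.6, 0], "delta_rot": [0, 0, -5.3], "jaw": 0}, {"linear": [3.1, 0.7, 0], "delta_rot": [0, 0, -5.3], "jaw": 0}, {"linear": [3.1, 0.8, 0], "delta_rot": [0, 0, -5.3], "jaw": 0}, {"linear": [3.0, 0.9, 0], "delta_rot": [0, 0, -5.3], "jaw": 0}, {"linear": [3.0, 1.0, 0], "delta_rot": [0, 0, -5.3], "jaw": 0}, {"linear": [3.0, 1.1, 0], "delta_rot": [0, 0, -5.3], "jaw": 0}, {"linear": [3.0, 1.2, 0], "delta_rot": [0, 0, -5.3], "jaw": 0}, {"linear": [2.9, 1.3, 0], "delta_rot": [0, 0, -5.3], "jaw": 0}])

```text
time_s: 1.48
tool_pos: [0.5042, -0.0524, 0.2271]
tool_rot: [-0.003, 0.547, 0.837, 0.0]
contact_force: [1.0, -0.2, -0.3]
width: 1.0
```

Run:
```python
from h import *
show()
rows(top+n*.13,frame(-n,np.array([0,1.,0])),N=24)
```

```text
time_s 1.4833
joint_positions [-0.2659, 0.2371, -0.0958, 1.2433, 0.0025, 0.8924]
qd [0.7829, -0.0173, -0.0301, -0.0082, 0.004, -0.3819]
joint_torque [-10.3628, -62.3767, 37.7751, 0.4667, -0.0266, 0.8172]
tool_pos [0.5042, -0.0524, 0.2271]
tool_rot [-0.0029, 0.5473, 0.8369, 0.0004]
contact_force [0.9877, -0.2414, -0.2699]
ft_torque [0.0066, 0.0031, 0.0121]
width 0.9996
([3.3, 0.4, -0.1], [-1.6, -2.7, -6.3])
([3.2, 0.8, -0.2], [-1.6, -2.7, -6.3])
([3.1, 1.1, -0.3], [-1.5, -2.7, -6.3])
([3.0, 1.5, -0.4], [-1.6, -2.7, -6.3])
([2.8, 1.8, -0.5], [-1.5, -2.7, -6.3])
([2.5, 2.1, -0.6], [-1.6, -2.7, -6.3])
([2.3, 2.4, -0.6], [-1.5, -2.7, -6.3])
([2.0, 2.7, -0.7], [-1.6, -2.7, -6.3])
([1.6, 2.9, -0.7], [-1.5, -2.7, -6.3])
([1.3, 3.0, -0.7], [-1.6, -2.7, -6.2])
([0.2, 0.7, -0.1], [-0.4, -0.7, -1.5])
```

servo_tool(targets=[{"linear": [3.2, 0.4, -0.2], "delta_rot": [-1.6, -2.7, -6.2], "jaw": 0}, {"linear": [3.1, 0.8, -0.3], "delta_rot": [-1.6, -2.7, -6.2], "jaw": 0}, {"linear": [3.0, 1.1, -0.4], "delta_rot": [-1.6, -2.7, -6.2], "jaw": 0}, {"linear": [2.9, 1.5, -0.5], "delta_rot": [-1.6, -2.7, -6.2], "jaw": 0}, {"linear": [2.7, 1.8, -0.6], "delta_rot": [-1.6, -2.7, -6.2], "jaw": 0}, {"linear": [2.4, 2.1, -0.7], "delta_rot": [-1.6, -2.7, -6.2], "jaw": 0}, {"linear": [2.2, 2.4, -0.7], "delta_rot": [-1.6, -2.7, -6.2], "jaw": 0}])

```text
time_s: 2.07
tool_pos: [0.438, 0.176, 0.2379]
tool_rot: [0.187, 0.179, 0.966, -0.005]
contact_force: [1.5, 0.4, 1.0]
width: 1.0
```

Run:
```python
from h import *
rows(top+n*.13,frame(-n,np.array([0,1.,0])),N=24)
```

```text
([2.0, 2.6, -0.5], [-1.4, -2.7, -6.3])
([1.7, 2.9, -0.5], [-1.4, -2.6, -6.3])
([1.4, 3.1, -0.6], [-1.5, -2.6, -6.3])
([0.1, 0.3, -0.0], [-0.1, -0.3, -0.7])
```

servo_tool(targets=[{"linear": [2.0, 2.6, -0.5], "delta_rot": [-1.4, -2.7, -6.3], "jaw": 0}, {"linear": [1.7, 2.9, -0.5], "delta_rot": [-1.4, -2.7, -6.3], "jaw": 0}, {"linear": [1.3, 2.8, -0.5], "delta_rot": [-1.5, -2.6, -6.3], "jaw": 0}, {"linear": [0, 0, 0], "delta_rot": [0, 0, 0], "jaw": 0}])

```text
time_s: 2.4
tool_pos: [0.4016, 0.2779, 0.2347]
tool_rot: [0.26, -0.0, 0.965, -0.011]
contact_force: [-0.2, -0.4, -0.9]
width: 1.001
```

Run:
```python
from h import *
rows(top+n*.13,frame(-n,np.array([0,1.,0])),N=24)
s=snap('wrist','w1.png'); np.savez('pics/w1.npz',**{k:s[k] for k in ['frame','depth','K','cam_to_world']})
show()
```

```text
([-0.3, -0.2, 0.3], [0.3, 0.2, 0.3])
time_s 2.45
joint_positions [0.6152, -0.0551, -0.552, 0.6443, -0.3122, 0.5518]
qd [-0.0819, 0.0096, 0.0352, 0.0442, 0.0151, 0.0277]
joint_torque [3.3981, -35.5419, 41.1316, -6.1861, -1.2053, -0.461]
tool_pos [0.4024, 0.2764, 0.2349]
tool_rot [0.2594, 0.0026, 0.9657, -0.0107]
contact_force [-0.8224, -0.2845, 0.0945]
ft_torque [-0.0037, 0.4705, -0.011]
width 0.9957
```

View pics/w1.png

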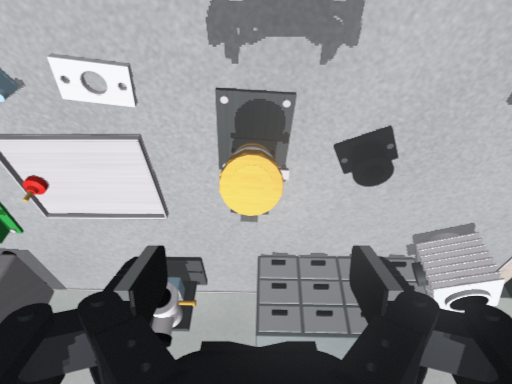

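The wrist view shows the cap face-on at (251,185), the stand behind it, the tray at the left (80,175) and the adapter at (370,160). Refining the axis and the flat phase.

```bash
cat > fit.py <<'E'
from h import *
def fit(s,box):
    f=s['frame'];P=cloud(s);a,b,c,d=box
    hsv=cv2.cvtColor(f,cv2.COLOR_RGB2HSV)
    m=(hsv[...,0]>10)&(hsv[...,0]<32)&(hsv[...,1]>110)&(hsv[...,2]>150)
    m0=np.zeros_like(m);m0[b:d,a:c]=1;m&=m0
    p=P[m&(s['depth']>0)]
    k=np.ones(len(p),bool); cen=p.mean(0)
    rng=np.random.default_rng(0);best=0
    for _ in range(500):
        t=p[rng.choice(len(p),3,0)];v=np.cross(t[1]-t[0],t[2]-t[0]);L=np.linalg.norm(v)
        if L<1e-5: continue
        kk=np.abs((p-t[0])@(v/L))<.001
        if kk.sum()>best: best=kk.sum();k=kk
    cen=p[k].mean(0);N=np.linalg.svd(p[k]-cen,full_matrices=False)[2][2];N*=np.sign(N[2])
    print('mask',m.sum(),'inl',k.sum(),'n',N.round(4),'tilt',np.degrees(np.arccos(N[2])).round(2),'az',np.degrees(np.arctan2(N[1],N[0])).round(2),'mean',cen.round(4))
    return m,cen,N
def rectify(s,cen,N,mmpp=.2,half=45):
    # image of plane thru cen, axes: f=up-slope-perp; e
    y=np.array([0,1.,0]);y-=N*(y@N);y/=np.linalg.norm(y);x=np.cross(y,N)
    K=np.array(s['K']);T=np.array(s['cam_to_world'])
    g=np.arange(-half,half,mmpp)/1000;X,Y=np.meshgrid(g,g)
    Pw=cen+X[...,None]*x+Y[...,None]*y
    Pc=(Pw-T[:3,3])@T[:3,:3]
    u=(K[0,0]*Pc[...,0]/-Pc[...,2]+K[0,2]).astype(np.float32);v=(K[1,1]*-Pc[...,1]/-Pc[...,2]+K[1,2]).astype(np.float32)
    return cv2.remap(s['frame'],u,v,cv2.INTER_CUBIC),x,y
E
python3 - <<'E'
from fit import *
s=np.load('pics/w1.npz')
m,cen,N=fit(s,(200,130,300,235))
im,x,y=rectify(s,cen,N); cv2.imwrite('pics/rect1.png',im[:,:,::-1])
E
```

```text
mask 3077 inl 2467 n [-0.495   0.0284  0.8684] tilt 29.73 az 176.72 mean [0.4702 0.2696 0.1204]
```

View pics/rect1.png

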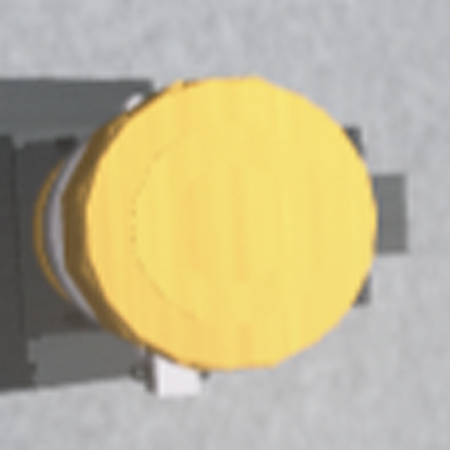

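servo_tool(targets=[{"linear": [-0.1, -0.2, 3.0], "delta_rot": [0, 0, 0], "jaw": 0}, {"linear": [0, 0, 3.0], "delta_rot": [0, 0, 0], "jaw": 0}, {"linear": [0, 0, 2.0], "delta_rot": [0, 0, 0], "jaw": 0}, {"linear": [0, 0, 0], "delta_rot": [0, 0, 0], "jaw": 0}])

```text
time_s: 2.78
tool_pos: [0.4458, 0.2723, 0.166]
tool_rot: [0.26, 0.005, 0.965, -0.009]
contact_force: [-1.2, -1.4, -0.5]
width: 0.999
```

Run:
```python
from fit import *
s=snap('wrist','w2.png'); np.savez('pics/w2.npz',**{k:s[k] for k in ['frame','depth','K','cam_to_world']})
show()
```

```text
time_s 2.8333
joint_positions [0.5452, 0.047, -0.6583, 0.4135, -0.2819, 0.4897]
qd [0.0211, -0.0405, 0.0363, 0.0505, -0.0075, 0.0082]
joint_torque [-0.0678, -40.9073, 37.1449, -6.7724, -0.761, -0.1965]
tool_pos [0.4455, 0.2723, 0.1674]
tool_rot [0.2605, 0.0047, 0.9654, -0.0093]
contact_force [-0.4879, -0.6192, 0.1612]
ft_torque [-0.019, 0.3781, 0.0147]
width 1.0026
```

View pics/w2.png

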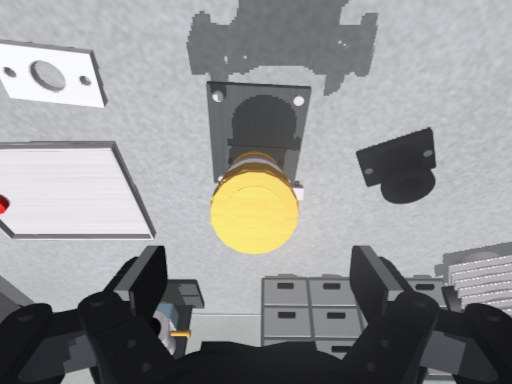

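Run:
```python
from fit import *
s=np.load('pics/w2.npz')
m,cen,N=fit(s,(190,140,310,270))
im,x,y=rectify(s,cen,N)
# segment top face: brighter than sides
hsv=cv2.cvtColor(im,cv2.COLOR_RGB2HSV)
mm=((hsv[...,0]>15)&(hsv[...,0]<32)&(hsv[...,1]>90)&(hsv[...,2]>215)).astype(np.uint8)
mm=cv2.morphologyEx(mm,cv2.MORPH_CLOSE,np.ones((9,9)))
cs,_=cv2.findContours(mm,0,1);c=max(cs,key=cv2.contourArea);pts=c[:,0].astype(float)
# algebraic circle fit iter
A=np.c_[2*pts,np.ones(len(pts))];sol=np.linalg.lstsq(A,(pts**2).sum(1),rcond=None)[0]
ctr=sol[:2];R=np.sqrt(sol[2]+ctr@ctr);print('ctr px',ctr,'R mm',R*.2)
d=pts-ctr;th=np.arctan2(d[:,1],d[:,0]);rr=np.hypot(*d.T)*.2
for k in range(9,16):
    # weights by arc
    g=np.linspace(-np.pi,np.pi,720,endpoint=False);o=np.argsort(th);ri=np.interp(g,th[o],rr[o],period=2*np.pi)
    z=np.mean(ri*np.exp(-1j*k*g))*2;print(k,abs(z).round(3),(np.degrees(np.angle(z))/-k).round(2) )
z=np.mean(ri*np.exp(-1j*12*g))*2
ph=-np.degrees(np.angle(z))/12  # vertex angle (max of r)
print('vertex at',ph,'flat at',(ph+15)%30,'(in rect x->y)')
off=(ctr-im.shape[0]/2)*.2/1000
print('top centre',cen+off[0]*x+off[1]*y,'x',x,'y',y)
o=im[:,:,::-1].copy();cv2.drawContours(o,[c],-1,(0,0,255),1)
for j in range(12):
    a=np.radians(ph+30*j);e=ctr+R*1.1*np.array([np.cos(a),np.sin(a)]);cv2.line(o,tuple(ctr.astype(int)),tuple(e.astype(int)),(255,0,0),1)
cv2.imwrite('pics/rect2.png',cv2.resize(np.hstack([im[:,:,::-1],o]),(800,400)))
```

```text
mask 5713 inl 4807 n [-0.4995  0.0304  0.8658] tilt 30.03 az 176.52 mean [0.47   0.2695 0.1204]
ctr px [231.28257682 223.87618658] R mm 28.838567502518416
9 0.025 12.78
10 0.075 -1.62
11 0.055 -15.06
12 0.091 9.38
13 0.083 -2.84
14 0.056 -9.13
15 0.059 6.7
vertex at 9.383673560339801 flat at 24.3836735603398 (in rect x->y)
top centre [0.47110985 0.26929821 0.12100932] x [0.86617798 0.         0.49973563] y [ 0.01516896  0.99953921 -0.02629194]
```

View pics/rect2.png

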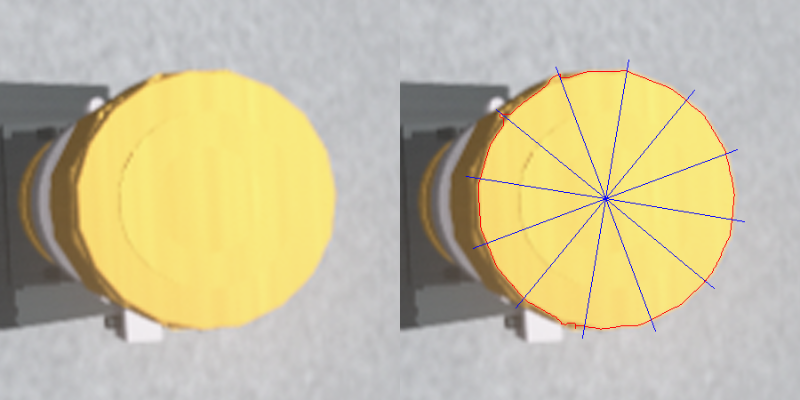

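```bash
cat > phase.py <<'E'
from fit import *
def phase(s,cen,N,tag,show=True):
    im,x,y=rectify(s,cen,N,.1,40)
    b=cv2.GaussianBlur(im.astype(np.float32),(0,0),2)
    b=b[...,0]+b[...,1]-2*b[...,2]  # yellowness
    ctr=np.array([400.,400.])
    for it in range(5):
        g=np.radians(np.arange(0,360,.5));rad=np.arange(260,330,.5)
        X=(ctr[0]+np.cos(g)[:,None]*rad).astype(np.float32);Y=(ctr[1]+np.sin(g)[:,None]*rad).astype(np.float32)
        pr=cv2.remap(b,X,Y,cv2.INTER_LINEAR)
        gr=-np.gradient(pr,axis=1);gr[gr<0]=0
        # centroid of gradient near max
        i=gr.argmax(1);e=np.empty(len(g))
        for k in range(len(g)):
            lo,hi=max(0,i[k]-8),i[k]+9;w=gr[k,lo:hi];e[k]=(w*rad[lo:hi]).sum()/w.sum()
        px=ctr[0]+e*np.cos(g);py=ctr[1]+e*np.sin(g)
        ok=np.abs(e-np.median(e))<15
        A=np.c_[2*px,2*py,np.ones(len(px))][ok];sol=np.linalg.lstsq(A,(px**2+py**2)[ok],rcond=None)[0];ctr=sol[:2]
    print('ctr',ctr,'R mm',np.median(e)*.1,'ok',ok.sum())
    # fit: low harmonics + dodecagon template scan
    best=[]
    for ph in np.arange(0,30,.5):
        d=(np.degrees(g)-ph+15)%30-15 # angle from flat normal
        t=29.5/np.cos(np.radians(d));
        M=np.c_[np.ones(len(g)),np.cos(g),np.sin(g)]
        res=e*.1-t
        w=ok.copy()
        for _ in range(4):
            c=np.linalg.lstsq(M[w],res[w],rcond=None)[0];rr=res-M@c;w=ok&(np.abs(rr)<2.5*np.std(rr[w])+1e-6)
        best.append((np.mean(np.abs(rr[ok])),ph))
    best.sort();print(best[:5],best[-2:])
    ph=best[0][1];off=(ctr-400)*.1/1000
    tc=cen+off[0]*x+off[1]*y;print('top centre',tc.round(4))
    o=im[:,:,::-1].copy()
    for j in range(12):
        a=np.radians(ph+15+30*j);p1=ctr+260*np.array([np.cos(a),np.sin(a)]);p2=ctr+340*np.array([np.cos(a),np.sin(a)]);cv2.line(o,tuple(p1.astype(int)),tuple(p2.astype(int)),(255,0,0),1)
    for k in range(len(g)):
        if ok[k]: cv2.circle(o,(int(px[k]),int(py[k])),1,(0,0,255),-1)
    cv2.imwrite(f'pics/{tag}.png',cv2.resize(o,(600,600)))
    return ph,tc
E
python3 - <<'E'
from phase import *
for nm,box in [('w1',(200,130,300,235)),('w2',(190,140,310,270))]:
    s=np.load(f'pics/{nm}.npz');m,cen,N=fit(s,box);phase(s,cen,N,'ph_'+nm)
E
```

```text
mask 3077 inl 2467 n [-0.495   0.0284  0.8684] tilt 29.73 az 176.72 mean [0.4702 0.2696 0.1204]
ctr [410.35624914 396.26958516] R mm 29.15210469000274 ok 701
[(np.float64(0.32047259377816584), np.float64(25.5)), (np.float64(0.32063129250683436), np.float64(26.0)), (np.float64(0.321221675562455), np.float64(25.0)), (np.float64(0.32160313494721704), np.float64(26.5)), (np.float64(0.3220801532107868), np.float64(27.0))] [(np.float64(0.36660831210838846), np.float64(14.0)), (np.float64(0.36687000993480884), np.float64(15.0))]
top centre [0.4711 0.2692 0.1209]
mask 5713 inl 4807 n [-0.4995  0.0304  0.8658] tilt 30.03 az 176.52 mean [0.47   0.2695 0.1204]
ctr [412.40646055 398.59844424] R mm 29.08774418132151 ok 698
[(np.float64(0.32259166258704863), np.float64(26.0)), (np.float64(0.322955538939635), np.float64(25.5)), (np.float64(0.3235599108374557), np.float64(26.5)), (np.float64(0.32401290842972813), np.float64(27.0)), (np.float64(0.3241851923752609), np.float64(25.0))] [(np.float64(0.38317523141069215), np.float64(11.0)), (np.float64(0.3836389012225549), np.float64(11.5))]
top centre [0.4711 0.2694 0.121 ]
```

View pics/ph_w2.png

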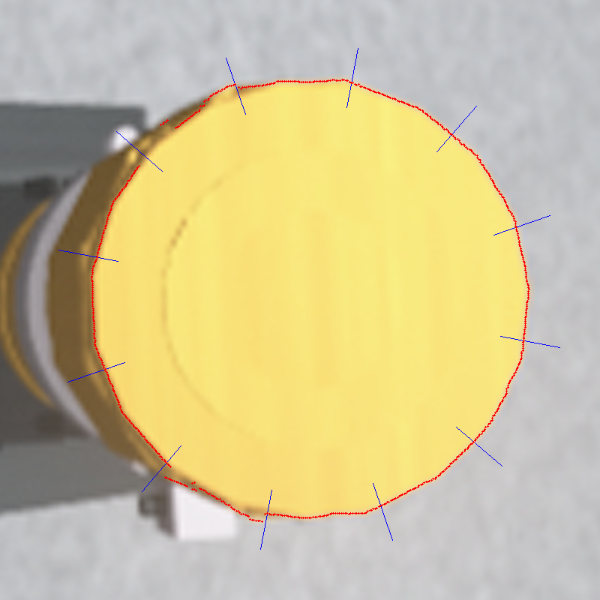

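Run:
```python
from h import *
from scipy.optimize import least_squares
# project a cap model? simple: brass points, cap part: radial distance to axis with given centre, fit lateral offset per camera
N=np.array([-.4988,.03,.8662]);N/=np.linalg.norm(N);tc=np.array([.4711,.2694,.121])
y=np.array([0,1.,0]);y-=N*(y@N);y/=np.linalg.norm(y);x=np.cross(y,N)
for f in ['scene','side']:
    p=np.load(f'pics/{f}_brass.npy');d=p-tc;a=d@N;c=np.c_[d@x,d@y]
    k=(a<-.002)&(a>-.024)&(np.hypot(*c.T)<.04)&(np.hypot(*c.T)>.02)
    fn=lambda v:np.hypot(c[k,0]-v[0],c[k,1]-v[1])-.0299
    r_=least_squares(fn,[0,0],loss='soft_l1',f_scale=.001);print(f,k.sum(),r_.x,np.abs(r_.fun).mean())
s,p,R=cur();M=R.as_matrix();print('tool z',M[:,2],'tooly in xy',np.degrees(np.arctan2(M[:,1]@y,M[:,1]@x)))
print('offset tcp from axis x,y,along',(p-tc)@x,(p-tc)@y,(p-tc)@N)
```

```text
scene 203 [ 0.00110336 -0.00177383] 0.0010338829000663757
side 29 [ 0.00343278 -0.00286819] 0.0024907612387785345
tool z [ 0.50293509 -0.02031365 -0.86408544] tooly in xy 89.75190195573995
offset tcp from axis x,y,along 0.0009517364443523192 0.0013122897696774567 0.053009674598871126
```

```bash
cat >> h.py <<'E'
N=np.array([-.4988,.03,.8662]);N/=np.linalg.norm(N);tc=np.array([.4711,.2694,.121])
yy=np.array([0,1.,0]);yy-=N*(yy@N);yy/=np.linalg.norm(yy);xx=np.cross(yy,N)
def jawdir(deg): a=np.radians(deg);return np.cos(a)*xx+np.sin(a)*yy
def off(): 
    s,p,R=cur();M=R.as_matrix()
    print('off mm x,y,N',(1000*np.array([(p-tc)@xx,(p-tc)@yy,(p-tc)@N])).round(2),'jaw ang',np.degrees(np.arctan2(M[:,1]@yy,M[:,1]@xx)).round(2),'tilt err',np.degrees(np.arccos(-M[:,2]@N)).round(2),'q6',s['joint_positions'][5].round(3),'w',s['width'].round(3),'F',s['contact_force'].round(1),'T',s['ft_torque'].round(2),'Taxis',(s['ft_torque']@N).round(3),'Fax',(s['contact_force']@N).round(2),'t',s['time_s'].round(2))
E
python3 - <<'E'
from h import *
off()
rows(tc-N*.026,frame(-N,jawdir(85.5)),lin=.02)
E
```

```text
Traceback (most recent call last):
  File "h.py", line 38, in off
    print('off mm x,y,N',(1000*np.array([(p-tc)@xx,(p-tc)@yy,(p-tc)@N])).round(2),'jaw ang',np.degrees(np.arctan2(M[:,1]@yy,M[:,1]@xx)).round(2),'tilt err',np.degrees(np.arccos(-M[:,2]@N)).round(2),'q6',s['joint_positions'][5].round(3),'w',s['width'].round(3),'F',s['contact_force'].round(1),'T',s['ft_torque'].round(2),'Taxis',(s['ft_torque']@N).round(3),'Fax',(s['contact_force']@N).round(2),'t',s['time_s'].round(2))
                                                                                                                                                                                                                                                ^^^^^^^^^^^^^^^^
AttributeError: 'float' object has no attribute 'round'
```

```bash
sed -i "s/s\['width'\].round(3)/round(float(s['width']),3)/; s/s\['time_s'\].round(2)/s['time_s']/" h.py
python3 - <<'E'
from h import *
off()
rows(tc-N*.026,frame(-N,jawdir(85.5)),lin=.02)
E
```

```text
off mm x,y,N [ 0.95  1.31 53.01] jaw ang 89.75 tilt err 0.62 q6 0.49 w 1.003 F [-0.5 -0.6  0.2] T [-0.02  0.38  0.01] Taxis 0.034 Fax 0.36 t 2.8333
([0.0, -0.1, 2.0], [0.1, 0.1, 1.1])
([0.0, -0.0, 2.0], [0.2, 0.0, 1.1])
([0.1, -0.0, 2.0], [0.1, 0.1, 1.1])
([0.0, -0.1, 1.9], [0.2, 0.0, 1.0])
```

servo_tool(targets=[{"linear": [0.1, -0.1, 1.5], "delta_rot": [0.2, 0, 1.4], "jaw": 0}, {"linear": [0, 0, 1.5], "delta_rot": [0.2, 0, 1.4], "jaw": 0}, {"linear": [0, 0, 1.0], "delta_rot": [0.2, 0, 1.4], "jaw": 0}, {"linear": [0, 0, 0], "delta_rot": [0, 0, 0], "jaw": 0}, {"linear": [0, 0, 0], "delta_rot": [0, 0, 0], "jaw": 0}])

```text
time_s: 3.25
tool_pos: [0.4671, 0.2685, 0.1363]
tool_rot: [0.262, 0.047, 0.964, -0.004]
contact_force: [-0.1, -0.3, 0.5]
width: 1.004
```

Run:
```python
from h import *
off()
rows(tc-N*.026,frame(-N,jawdir(85.5)),lin=.02)
s=snap('wrist','w3.png'); np.savez('pics/w3.npz',**{k:s[k] for k in ['frame','depth','K','cam_to_world']})
```

```text
off mm x,y,N [ 4.17 -1.39 15.19] jaw ang 84.89 tilt err 0.38 q6 0.551 w 1.004 F [-0.1 -0.3  0.5] T [0.05 0.41 0.03] Taxis 0.01 Fax 0.43 t 3.25
([0.2, 0.1, 2.0], [-0.1, 0.2, -0.3])
([0.2, 0.0, 2.0], [-0.0, 0.1, -0.3])
([0.0, 0.0, 0.1], [-0.0, 0.1, -0.0])
```

View pics/w3.png

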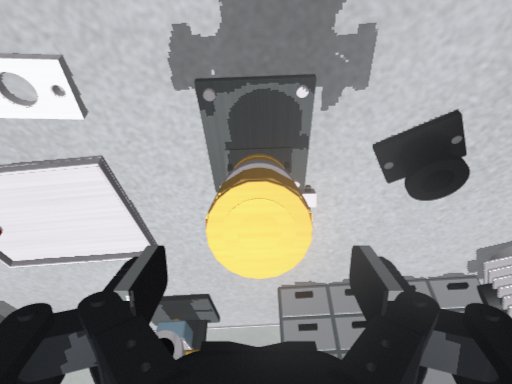

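Run:
```python
from phase import *
s=np.load('pics/w3.npz');m,cen,NN=fit(s,(190,160,330,280));ph,t=phase(s,cen,NN,'ph_w3')
st,p,R=cur();print('top centre in tool frame mm',1000*R.inv().apply(t-p)); print('N in tool',R.inv().apply(NN))
for nm,box in [('w1',(200,130,300,235)),('w2',(190,140,310,270))]: pass
# centre of fingertip edges
f=cv2.cvtColor(s['frame'],cv2.COLOR_RGB2GRAY); print(f[255,140:175].tolist());print(f[255,340:375].tolist())
```

```text
mask 8253 inl 7050 n [-0.4979  0.0327  0.8666] tilt 29.93 az 176.24 mean [0.4701 0.2699 0.1204]
ctr [411.22707578 396.19820345] R mm 29.046488795048163 ok 706
[(np.float64(0.32291706707310386), np.float64(29.0)), (np.float64(0.3230561854085249), np.float64(28.5)), (np.float64(0.3233132625149912), np.float64(29.5)), (np.float64(0.32341745636981295), np.float64(28.0)), (np.float64(0.32394417624202404), np.float64(0.0))] [(np.float64(0.40415811964227605), np.float64(14.5)), (np.float64(0.4044942606001101), np.float64(15.0))]
top centre [0.471  0.2696 0.121 ]
top centre in tool frame mm [ 4.50610602  1.06123857 15.28704155]
N in tool [-7.12503292e-03  8.63652133e-04 -9.99974244e-01]
[94, 91, 90, 91, 90, 90, 90, 91, 90, 90, 89, 69, 28, 19, 20, 20, 19, 20, 19, 19, 20, 17, 18, 20, 19, 98, 167, 196, 198, 200, 200, 198, 196, 192, 192]
[191, 191, 193, 193, 193, 194, 194, 195, 195, 196, 180, 127, 64, 65, 64, 64, 64, 63, 63, 62, 61, 61, 63, 62, 67, 85, 100, 101, 102, 103, 102, 101, 103, 103, 101]
```

servo_tool(targets=[{"linear": [0.25, 0.1, 1.0], "delta_rot": [0, 0.2, -1.0], "jaw": 0}, {"linear": [0.2, 0, 1.0], "delta_rot": [0, 0.2, -0.8], "jaw": 0}, {"linear": [0, 0, 0], "delta_rot": [0, 0, 0], "jaw": 0}])

```text
time_s: 3.55
tool_pos: [0.4741, 0.27, 0.1178]
tool_rot: [0.259, 0.03, 0.965, -0.007]
contact_force: [-0.1, -0.4, -0.5]
width: 1.001
```

Run:
```python
from h import *
off()
rows(tc-N*.026,frame(-N,jawdir(87)),lin=.01)
```

```text
off mm x,y,N [ 1.04  0.75 -4.24] jaw ang 86.91 tilt err 0.09 q6 0.509 w 1.001 F [-0.1 -0.4 -0.5] T [0.02 0.47 0.02] Taxis 0.019 Fax -0.43 t 3.55
([0.0, -0.0, 1.0], [0.0, 0.0, -0.0])
([0.1, -0.1, 1.0], [0.0, 0.1, -0.1])
([0.0, 0.0, 0.2], [0.0, -0.0, 0.0])
```

servo_tool(targets=[{"linear": [0.15, -0.05, 1.1], "delta_rot": [0, 0, 0], "jaw": 0}, {"linear": [0.1, 0, 1.0], "delta_rot": [0, 0, 0], "jaw": 0}, {"linear": [0, 0, 0], "delta_rot": [0, 0, 0], "jaw": 0}])

```text
time_s: 3.8
tool_pos: [0.4827, 0.2692, 0.0974]
tool_rot: [0.259, 0.029, 0.965, -0.008]
contact_force: [-1.3, -0.8, -0.1]
width: 0.997
```

Run:
```python
from h import *
off()
rows(tc-N*.026,frame(-N,jawdir(87)),lin=.01)
s=snap('wrist','w4.png')
s=snap('side','s4.png');f=s['frame'][170:290,140:280,::-1];cv2.imwrite('pics/s4c.png',cv2.resize(f,(700,600),interpolation=cv2.INTER_CUBIC))
```

```text
off mm x,y,N [ -1.73   0.6  -26.22] jaw ang 87.02 tilt err 0.08 q6 0.496 w 0.997 F [-1.3 -0.8 -0.1] T [ 0.04  0.47 -0.05] Taxis -0.055 Fax 0.56 t 3.8
([-0.2, -0.1, -0.0], [0.0, 0.1, 0.0])
([0.0, 0.0, -0.0], [0.0, -0.0, 0.0])
([0.0, 0.0, -0.0], [0.0, -0.0, 0.0])
([0.0, 0.0, -0.0], [0.0, -0.0, 0.0])
([0.0, 0.0, -0.0], [0.0, -0.0, 0.0])
([0.0, 0.0, -0.0], [0.0, -0.0, 0.0])
([0.0, 0.0, -0.0], [0.0, -0.0, 0.0])
([0.0, 0.0, -0.0], [0.0, -0.0, 0.0])
```

View pics/w4.png

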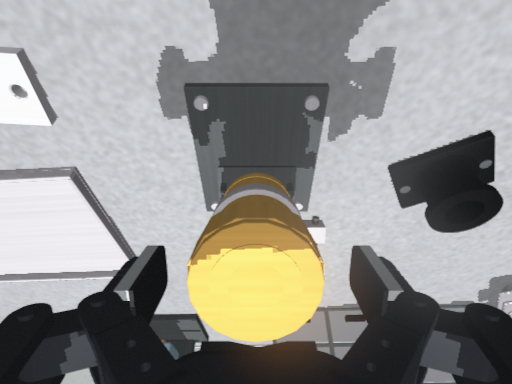

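View pics/s4c.png

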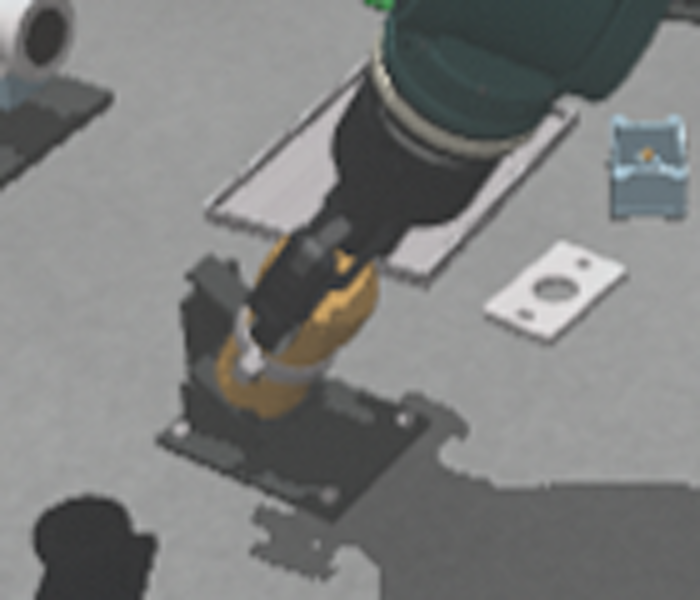

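servo_tool(targets=[{"linear": [-0.15, -0.05, 0], "delta_rot": [0, 0, 0], "jaw": 0.15}, {"linear": [0, 0, 0], "delta_rot": [0, 0, 0], "jaw": 1}, {"linear": [0, 0, 0], "delta_rot": [0, 0, 0], "jaw": 1}, {"linear": [0, 0, 0], "delta_rot": [0, 0, 0], "jaw": 1}, {"linear": [0, 0, 0], "delta_rot": [0, 0, 0], "jaw": 1}])

```text
time_s: 4.32
tool_pos: [0.4832, 0.269, 0.1013]
tool_rot: [0.26, 0.029, 0.965, -0.007]
contact_force: [0.0, -1.0, -2.7]
width: 0.674
```

Run:
```python
from h import *
off()
```

```text
off mm x,y,N [  0.64   0.32 -23.12] jaw ang 87.04 tilt err 0.19 q6 0.494 w 0.674 F [ 0.  -1.  -2.7] T [-0.04  0.57  0.02] Taxis 0.057 Fax -2.36 t 4.3167
```

servo_tool(targets=[{"linear": [0, 0, 0], "delta_rot": [0, 0, 0], "jaw": 1}, {"linear": [0, 0, 0], "delta_rot": [0, 0, -1.0], "jaw": 1}, {"linear": [0, 0, 0], "delta_rot": [0, 0, -1.0], "jaw": 1}])

```text
time_s: 4.57
tool_pos: [0.483, 0.2691, 0.1014]
tool_rot: [0.26, 0.011, 0.966, -0.012]
contact_force: [0.5, 0.2, -3.3]
width: 0.683
```

Run:
```python
from h import *
off()
```

```text
off mm x,y,N [  0.59   0.41 -22.9 ] jaw ang 89.15 tilt err 0.19 q6 0.457 w 0.683 F [ 0.5  0.2 -3.3] T [ 0.11  0.56 -0.04] Taxis -0.071 Fax -3.09 t 4.5667
```

servo_tool(targets=[{"linear": [0, 0, 0], "delta_rot": [0, 0, -0.8], "jaw": 1}, {"linear": [0, 0, 0], "delta_rot": [0, 0, -0.8], "jaw": 1}])

```text
time_s: 4.73
tool_pos: [0.4831, 0.2692, 0.1014]
tool_rot: [0.259, -0.005, 0.966, -0.016]
contact_force: [0.8, 0.4, -2.2]
width: 0.678
```

Run:
```python
from h import *
off()
```

```text
off mm x,y,N [  0.6    0.44 -22.96] jaw ang 90.97 tilt err 0.19 q6 0.426 w 0.678 F [ 0.8  0.4 -2.2] T [0.11 0.54 0.02] Taxis -0.025 Fax -2.32 t 4.7333
```

servo_tool(targets=[{"linear": [0, 0, 0], "delta_rot": [0, 0, -1.5], "jaw": 1}, {"linear": [0, 0, 0], "delta_rot": [0, 0, -1.5], "jaw": 1}])

```text
time_s: 4.9
tool_pos: [0.4831, 0.2692, 0.1014]
tool_rot: [0.259, -0.032, 0.965, -0.023]
contact_force: [0.4, -0.1, -1.8]
width: 0.673
```

Run:
```python
from h import *
off()
```

```text
off mm x,y,N [  0.59   0.49 -22.95] jaw ang 94.18 tilt err 0.19 q6 0.37 w 0.673 F [ 0.4 -0.1 -1.8] T [0.06 0.57 0.03] Taxis 0.015 Fax -1.76 t 4.9
```

servo_tool(targets=[{"linear": [0, 0, 0], "delta_rot": [0, 0, -4], "jaw": 1}, {"linear": [0, 0, 0], "delta_rot": [0, 0, -4], "jaw": 1}, {"linear": [0, 0, 0], "delta_rot": [0, 0, -4], "jaw": 1}, {"linear": [0, 0, 0], "delta_rot": [0, 0, -4], "jaw": 1}])

```text
time_s: 5.23
tool_pos: [0.483, 0.2691, 0.1014]
tool_rot: [0.253, -0.173, 0.95, -0.061]
contact_force: [0.7, -0.1, -2.3]
width: 0.676
```

Run:
```python
from h import *
off()
```

```text
off mm x,y,N [  0.53   0.44 -22.93] jaw ang 111.04 tilt err 0.18 q6 0.075 w 0.676 F [ 0.7 -0.1 -2.3] T [-0.04  0.71 -0.03] Taxis 0.013 Fax -2.36 t 5.2333
```

servo_tool(targets=[{"linear": [0, 0, 0], "delta_rot": [0, 0, -5], "jaw": 1}, {"linear": [0, 0, 0], "delta_rot": [0, 0, -5], "jaw": 1}, {"linear": [0, 0, 0], "delta_rot": [0, 0, -5], "jaw": 1}, {"linear": [0, 0, 0], "delta_rot": [0, 0, -5], "jaw": 1}, {"linear": [0, 0, 0], "delta_rot": [0, 0, -5], "jaw": 1}, {"linear": [0, 0, 0], "delta_rot": [0, 0, -5], "jaw": 1}, {"linear": [0, 0, 0], "delta_rot": [0, 0, -5], "jaw": 1}, {"linear": [0, 0, 0], "delta_rot": [0, 0, -5], "jaw": 1}])

```text
time_s: 5.9
tool_pos: [0.4828, 0.2687, 0.1013]
tool_rot: [0.213, -0.505, 0.823, -0.149]
contact_force: [-0.1, -0.4, -1.4]
width: 0.675
```

Run:
```python
from h import *
off();s=snap('wrist','w5.png')
```

```text
off mm x,y,N [ 3.400e-01  2.000e-02 -2.291e+01] jaw ang 153.5 tilt err 0.14 q6 -0.665 w 0.675 F [-0.1 -0.4 -1.4] T [-0.04  0.46 -0.15] Taxis -0.091 Fax -1.23 t 5.9
```

View pics/w5.png

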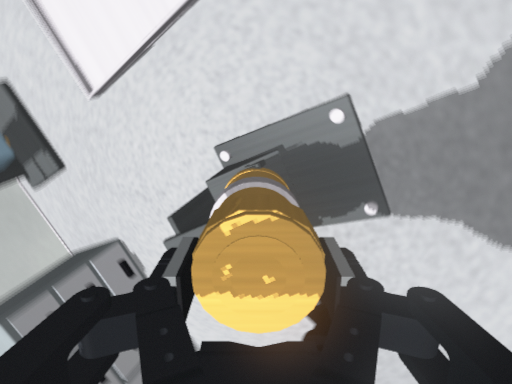

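The jaws grip two flats at (185,270) and (335,270), and the cap turns with them. The torque is negligible, so counter-clockwise is the loosening way.

servo_tool(targets=[{"linear": [0, 0, 0], "delta_rot": [0, 0, -5], "jaw": 1}, {"linear": [0, 0, 0], "delta_rot": [0, 0, -5], "jaw": 1}, {"linear": [0, 0, 0], "delta_rot": [0, 0, -5], "jaw": 1}, {"linear": [0, 0, 0], "delta_rot": [0, 0, -5], "jaw": 1}, {"linear": [0, 0, 0], "delta_rot": [0, 0, -5], "jaw": 1}, {"linear": [0, 0, 0], "delta_rot": [0, 0, -5], "jaw": 1}, {"linear": [0, 0, 0], "delta_rot": [0, 0, -5], "jaw": 1}, {"linear": [0, 0, 0], "delta_rot": [0, 0, -5], "jaw": 1}])

```text
time_s: 6.62
tool_pos: [0.4831, 0.2686, 0.1016]
tool_rot: [-0.147, 0.763, -0.591, 0.215]
contact_force: [0.6, 0.2, -2.1]
width: 0.67
```

servo_tool(targets=[{"linear": [0, 0, 0], "delta_rot": [0, 0, -4], "jaw": 1}, {"linear": [0, 0, 0], "delta_rot": [0, 0, -3.5], "jaw": 1}, {"linear": [0, 0, 0], "delta_rot": [0, 0, -2], "jaw": 1}, {"linear": [0, 0, 0], "delta_rot": [0, 0, 0], "jaw": 1}])

```text
time_s: 6.95
tool_pos: [0.483, 0.2686, 0.1016]
tool_rot: [-0.128, 0.812, -0.523, 0.227]
contact_force: [0.6, -1.3, -1.1]
width: 0.675
```

Run:
```python
from h import *
off()
```

```text
off mm x,y,N [  0.62  -0.12 -22.78] jaw ang -155.16 tilt err 0.16 q6 -1.562 w 0.675 F [ 0.6 -1.3 -1.1] T [ 0.01  0.53 -0.  ] Taxis 0.012 Fax -1.25 t 6.95
```

servo_tool(targets=[{"linear": [0, 0, -0.3], "delta_rot": [0, 0, 0], "jaw": 1}, {"linear": [0, 0, -0.4], "delta_rot": [0, 0, 0], "jaw": 1}])

```text
time_s: 7.12
tool_pos: [0.4794, 0.2686, 0.1075]
tool_rot: [-0.128, 0.811, -0.525, 0.226]
contact_force: [0.2, -0.2, -1.0]
width: 0.676
```

Run:
```python
from h import *
off()
```

```text
off mm x,y,N [  0.4   -0.29 -15.87] jaw ang -155.4 tilt err 0.13 q6 -1.553 w 0.676 F [ 0.2 -0.2 -1. ] T [-0.02  0.51 -0.  ] Taxis 0.025 Fax -0.93 t 7.1167
```

servo_tool(targets=[{"linear": [0, 0, -0.6], "delta_rot": [0, 0, 0], "jaw": 1}, {"linear": [0, 0, -0.8], "delta_rot": [0, 0, 0], "jaw": 1}, {"linear": [0, 0, -1.0], "delta_rot": [0, 0, 0], "jaw": 1}])

```text
time_s: 7.37
tool_pos: [0.4661, 0.2691, 0.1292]
tool_rot: [-0.128, 0.81, -0.527, 0.226]
contact_force: [-0.4, 0.4, -1.8]
width: 0.673
```

Run:
```python
from h import *
off()
```

```text
off mm x,y,N [-0.26 -0.59  9.54] jaw ang -155.6 tilt err 0.07 q6 -1.534 w 0.673 F [-0.4  0.4 -1.8] T [ 0.02  0.64 -0.02] Taxis -0.012 Fax -1.38 t 7.3667
```

servo_tool(targets=[{"linear": [0, 0, -1.5], "delta_rot": [0, 0, 0], "jaw": 1}, {"linear": [0, 0, -2.5], "delta_rot": [0, 0, 0], "jaw": 1}, {"linear": [0, 0, -2.5], "delta_rot": [0, 0, 0], "jaw": 1}, {"linear": [0, 0, 0], "delta_rot": [0, 0, 0], "jaw": 1}])

```text
time_s: 7.7
tool_pos: [0.4304, 0.271, 0.1911]
tool_rot: [-0.129, 0.809, -0.528, 0.225]
contact_force: [1.8, 0.4, -1.4]
width: 0.677
```

Run:
```python
from h import *
off();s=snap('side','s6.png');w=snap('wrist','w6.png')
print(cur()[0]['joint_positions'])
cv2.imwrite('pics/c6.png',np.hstack([cv2.resize(s['frame'][150:280,130:303,::-1],(400,300)),cv2.resize(w['frame'][:,:,::-1],(400,300))]))
```

```text
off mm x,y,N [-0.31 -0.81 81.06] jaw ang -155.8 tilt err 0.1 q6 -1.485 w 0.677 F [ 1.8  0.4 -1.4] T [0.11 0.43 0.02] Taxis -0.02 Fax -2.11 t 7.7
[ 0.56586483  0.01306875 -0.62505148  0.49612974 -0.29795462 -1.48635744]
```

View pics/c6.png

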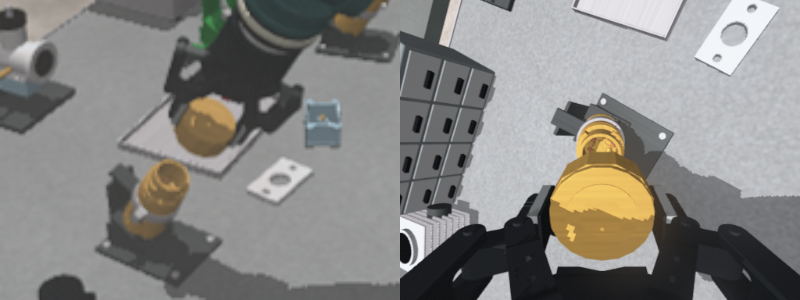

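Cap is off, held level in the jaws (side crop at (205,127)), and the mouth is open. Now over to the tray.

```bash
cat >> h.py <<'E'
def down_target():
    s,p,R=cur();z=R.as_matrix()[:,2];ax=np.cross(z,[0,0,-1]);L=np.linalg.norm(ax)
    return Ro.from_rotvec(ax/max(L,1e-9)*np.arctan2(L,-z[2]))*R
E
python3 - <<'E'
from h import *
for nm in ['scene','side']:
    s=np.load(f'pics/{nm}0.npz');P=cloud(s);h=cv2.cvtColor(s['frame'],cv2.COLOR_RGB2HSV)
    m=((h[...,0]<8)|(h[...,0]>172))&(h[...,1]>150)&(h[...,2]>100)&(s['depth']>0)&(np.hypot(P[...,0]-.59,P[...,1]-.02)<.12)
    print(nm,'knob',m.sum(),np.median(P[m],0))
    t=(P[...,2]>.006)&(P[...,2]<.016)&(np.abs(P[...,0]-.588)<.1)&(np.abs(P[...,1]-.022)<.12)&(s['depth']>0)&(h[...,1]<60)
    q=P[t];print('tray',len(q),np.percentile(q,2,axis=0),np.percentile(q,98,axis=0))
rows(np.array([.588,.05,.13]),down_target(),lin=.028,ang=6,N=16)
E
```

```text
scene knob 70 [ 0.59875235 -0.05210734  0.01584885]
tray 485 [ 0.50783102 -0.07639648  0.0060935 ] [0.66869371 0.12152232 0.01336649]
side knob 19 [ 0.58675234 -0.04604483  0.0158391 ]
tray 425 [ 0.5053004  -0.07639973  0.00608365] [0.6669891  0.12526596 0.01440011]
([2.4, -0.1, 1.4], [-2.7, -1.4, -0.0])
([2.5, -0.2, 1.3], [-2.7, -1.4, 0.0])
([2.5, -0.2, 1.2], [-2.7, -1.4, 0.0])
([2.5, -0.3, 1.2], [-2.7, -1.4, 0.0])
([2.6, -0.3, 1.1], [-2.7, -1.4, 0.0])
([2.6, -0.4, 1.0], [-2.7, -1.4, 0.0])
([2.6, -0.4, 0.9], [-2.7, -1.4, 0.0])
([2.6, -0.4, 0.8], [-2.7, -1.4, 0.0])
([2.7, -0.5, 0.8], [-2.6, -1.3, 0.0])
([2.4, -0.4, 0.6], [-2.4, -1.3, 0.0])
```

servo_tool(targets=[{"linear": [1.5, -0.1, 0.6], "delta_rot": [-1.5, -0.8, 0], "jaw": 1}, {"linear": [2.5, -0.2, 1.2], "delta_rot": [-2.7, -1.4, 0], "jaw": 1}, {"linear": [2.5, -0.2, 1.2], "delta_rot": [-2.7, -1.4, 0], "jaw": 1}, {"linear": [2.5, -0.3, 1.2], "delta_rot": [-2.7, -1.4, 0], "jaw": 1}, {"linear": [2.6, -0.3, 1.1], "delta_rot": [-2.7, -1.4, 0], "jaw": 1}, {"linear": [2.6, -0.4, 1.0], "delta_rot": [-2.7, -1.4, 0], "jaw": 1}, {"linear": [2.6, -0.4, 0.9], "delta_rot": [-2.7, -1.4, 0], "jaw": 1}, {"linear": [2.6, -0.4, 0.8], "delta_rot": [-2.7, -1.4, 0], "jaw": 1}])

```text
time_s: 8.47
tool_pos: [0.5519, 0.0961, 0.1401]
tool_rot: [-0.028, 0.838, -0.543, 0.042]
contact_force: [0.4, 1.9, -1.0]
width: 0.672
```

Run:
```python
from h import *
show();rows(np.array([.588,.05,.13]),down_target(),lin=.028,ang=6,N=16)
```

```text
time_s 8.4667
joint_positions [0.0282, 0.2983, -0.2598, 0.9113, -0.0023, -1.9634]
qd [-0.6164, 0.687, 0.8612, 0.8426, 0.1584, -0.5918]
joint_torque [4.7387, -75.8643, 30.9428, -4.4873, -0.3171, 1.1366]
tool_pos [0.5519, 0.0961, 0.1401]
tool_rot [-0.0278, 0.8381, -0.5432, 0.0424]
contact_force [0.4019, 1.9304, -1.0153]
ft_torque [0.0309, 0.0956, 0.0025]
width 0.6723
([2.7, -0.6, 0.6], [-2.5, -1.1, -0.0])
([2.7, -0.7, 0.6], [-2.5, -1.1, -0.0])
([0.3, -0.0, 0.1], [-0.3, -0.1, -0.0])
```

servo_tool(targets=[{"linear": [2.4, -0.6, 0.5], "delta_rot": [-2.2, -1.0, 0], "jaw": 1}, {"linear": [1.6, -0.5, 0.4], "delta_rot": [-1.5, -0.7, 0], "jaw": 1}, {"linear": [0.5, 0, 0], "delta_rot": [-0.5, -0.2, 0], "jaw": 1}, {"linear": [0, 0, 0], "delta_rot": [0, 0, 0], "jaw": 1}])

```text
time_s: 8.8
tool_pos: [0.5856, 0.0506, 0.1246]
tool_rot: [-0.003, 0.837, -0.548, 0.003]
contact_force: [-0.3, -0.1, -1.7]
width: 0.671
```

Run:
```python
from h import *
show();rows(np.array([.588,.05,.03]),down_target(),lin=.028,ang=6,N=16)
w=snap('wrist','w7.png');s=snap('side','s7.png');c=snap('scene','c7.png')
cv2.imwrite('pics/c7m.png',np.hstack([cv2.resize(s['frame'][130:250,160:280,::-1],(400,400),interpolation=cv2.INTER_CUBIC),cv2.resize(c['frame'][190:310,200:320,::-1],(400,400),interpolation=cv2.INTER_CUBIC)]))
```

```text
time_s 8.8
joint_positions [-0.0533, 0.4145, -0.1135, 1.0358, 0.002, -2.036]
qd [-0.0141, 0.0364, -0.0062, -0.0199, 0.0038, 0.004]
joint_torque [-1.5331, -74.2104, 38.2052, 0.6585, -0.0473, -0.2718]
tool_pos [0.5856, 0.0506, 0.1246]
tool_rot [-0.0026, 0.8368, -0.5475, 0.0025]
contact_force [-0.2615, -0.1351, -1.6941]
ft_torque [0.0438, -0.0238, 0.0126]
width 0.6707
([0.0, -0.0, 2.8], [-0.1, -0.0, -0.0])
([0.1, -0.1, 2.8], [-0.1, -0.0, -0.0])
([0.0, -0.0, 2.8], [-0.2, -0.1, -0.0])
([0.0, -0.1, 1.1], [-0.0, 0.0, -0.0])
```

View pics/c7m.png

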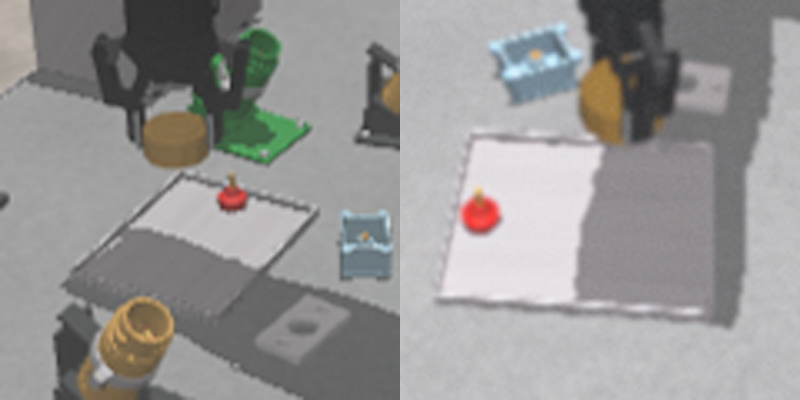

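View pics/w7.png

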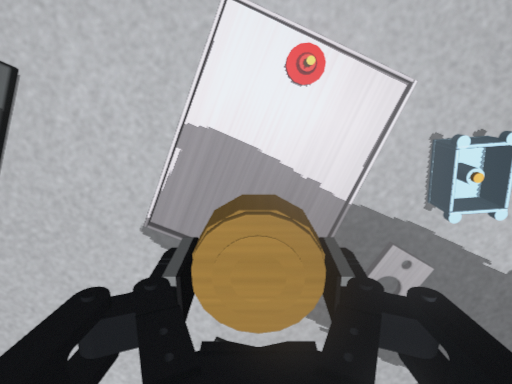

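servo_tool(targets=[{"linear": [0, 0, 2.0], "delta_rot": [-0.1, 0, 0], "jaw": 1}, {"linear": [0, 0, 2.8], "delta_rot": [-0.1, 0, 0], "jaw": 1}, {"linear": [0, 0, 2.5], "delta_rot": [-0.1, -0.1, 0], "jaw": 1}, {"linear": [0, 0, 1.5], "delta_rot": [-0.1, 0, 0], "jaw": 1}, {"linear": [0, 0, 0], "delta_rot": [0, 0, 0], "jaw": 1}])

```text
time_s: 9.37
tool_pos: [0.5823, 0.0582, 0.0391]
tool_rot: [-0.003, 0.839, -0.544, 0.005]
contact_force: [-1.1, 0.6, -2.2]
width: 0.673
```

Run:
```python
from h import *
show();rows(np.array([.588,.05,.012]),down_target(),lin=.028,ang=6,N=3)
s=snap('side','s8.png');c=snap('scene','c8.png')
cv2.imwrite('pics/c8m.png',np.hstack([cv2.resize(s['frame'][160:240,180:260,::-1],(400,400),interpolation=cv2.INTER_CUBIC),cv2.resize(c['frame'][210:290,220:300,::-1],(400,400),interpolation=cv2.INTER_CUBIC)]))
# cap top plane tilt and height
P=cloud(s);h=cv2.cvtColor(s['frame'],cv2.COLOR_RGB2HSV)
m=(h[...,0]>8)&(h[...,0]<28)&(h[...,1]>90)&(np.hypot(P[...,0]-.588,P[...,1]-.05)<.05)&(s['depth']>0)
p=P[m];print(m.sum(),p.min(0),p.max(0))
```

```text
time_s 9.3667
joint_positions [-0.0402, 0.4782, -0.2624, 0.8189, 0.0013, -2.0316]
qd [0.0199, -0.0383, -0.0072, 0.0194, 0.0044, 0.0018]
joint_torque [-0.7398, -77.3161, 33.5245, -1.947, -0.0198, -0.0084]
tool_pos [0.5823, 0.0582, 0.0391]
tool_rot [-0.0034, 0.8391, -0.5439, 0.0045]
contact_force [-1.1152, 0.6377, -2.2213]
ft_torque [0.0162, 0.0706, -0.061]
width 0.6734
([0.9, -0.2, 2.6], [-0.6, -0.2, 0.0])
([0.1, 0.0, 0.1], [-0.0, -0.0, -0.0])
246 [0.54999059 0.03565121 0.03908891] [0.60683357 0.09184368 0.06881608]
```

View pics/c8m.png

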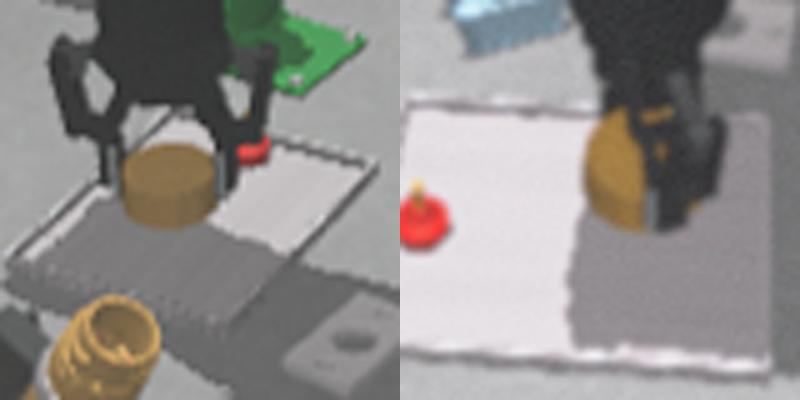

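servo_tool(targets=[{"linear": [0.5, -0.1, 1.2], "delta_rot": [-0.3, -0.1, 0], "jaw": 1}, {"linear": [0.4, -0.1, 1.0], "delta_rot": [-0.3, -0.1, 0], "jaw": 1}, {"linear": [0, 0, 0.3], "delta_rot": [0, 0, 0], "jaw": 1}, {"linear": [0, 0, 0], "delta_rot": [0, 0, 0], "jaw": 1}])

```text
time_s: 9.8
tool_pos: [0.592, 0.0507, 0.0188]
tool_rot: [-0.002, 0.84, -0.543, 0.004]
contact_force: [0.0, -0.4, -2.8]
width: 0.673
```

Run:
```python
from h import *
show();rows(np.array([.588,.05,.006]),down_target(),lin=.028,ang=6,N=3)
```

```text
time_s 9.8
joint_positions [-0.0515, 0.5128, -0.2632, 0.7856, -0.0003, -2.0443]
qd [-0.0054, 0.0087, 0.0128, 0.0027, -0.0016, -0.0032]
joint_torque [-0.0878, -79.8632, 32.0962, -0.5519, -0.0174, -0.027]
tool_pos [0.592, 0.0507, 0.0188]
tool_rot [-0.0022, 0.8395, -0.5433, 0.0041]
contact_force [0.0295, -0.3983, -2.7953]
ft_torque [-0.0216, -0.0236, 0.0051]
width 0.6732
([-0.1, 0.4, 1.3], [-0.5, -0.3, -0.0])
```

servo_tool(targets=[{"linear": [0, 0, 0.5], "delta_rot": [-0.5, -0.3, 0], "jaw": 1}, {"linear": [0, 0, 0.3], "delta_rot": [0, 0, 0], "jaw": 1}, {"linear": [0, 0, 0], "delta_rot": [0, 0, 0], "jaw": 1}])

```text
time_s: 10.05
tool_pos: [0.5925, 0.0504, 0.0104]
tool_rot: [0.0, 0.839, -0.544, -0.001]
contact_force: [0.3, -0.2, -1.7]
width: 0.672
```

servo_tool(targets=[{"linear": [0, 0, 0.2], "delta_rot": [0, 0, 0], "jaw": 1}, {"linear": [0, 0, 0], "delta_rot": [0, 0, 0], "jaw": 1}])

```text
time_s: 10.22
tool_pos: [0.5926, 0.0504, 0.0081]
tool_rot: [0.0, 0.839, -0.544, -0.001]
contact_force: [-0.1, 0.3, -2.8]
width: 0.674
```

servo_tool(targets=[{"linear": [0, 0, 0.15], "delta_rot": [0, 0, 0], "jaw": 1}, {"linear": [0, 0, 0], "delta_rot": [0, 0, 0], "jaw": 1}])

```text
time_s: 10.38
tool_pos: [0.5926, 0.0505, 0.0067]
tool_rot: [0.0, 0.839, -0.544, -0.001]
contact_force: [-0.3, 0.0, -0.5]
width: 0.676
```

servo_tool(targets=[{"linear": [0, 0, 0.1], "delta_rot": [0, 0, 0], "jaw": 1}, {"linear": [0, 0, 0], "delta_rot": [0, 0, 0], "jaw": 1}])

```text
time_s: 10.55
tool_pos: [0.5926, 0.0505, 0.0057]
tool_rot: [-0.0, 0.839, -0.544, -0.001]
contact_force: [0.3, -0.5, -1.3]
width: 0.675
```

servo_tool(targets=[{"linear": [0, 0, 0.1], "delta_rot": [0, 0, 0], "jaw": 1}, {"linear": [0, 0, 0], "delta_rot": [0, 0, 0], "jaw": 1}])

```text
time_s: 10.72
tool_pos: [0.5928, 0.0505, 0.0049]
tool_rot: [-0.0, 0.839, -0.544, -0.0]
contact_force: [-0.7, -0.5, -1.3]
width: 0.673
```

servo_tool(targets=[{"linear": [0, 0, 0.1], "delta_rot": [0, 0, 0], "jaw": 1}, {"linear": [0, 0, 0], "delta_rot": [0, 0, 0], "jaw": 1}])

```text
time_s: 10.88
tool_pos: [0.5929, 0.0505, 0.0049]
tool_rot: [-0.0, 0.839, -0.543, 0.0]
contact_force: [0.6, 0.7, -1.8]
width: 0.675
```

Run:
```python
from h import *
show()
s=snap('side','s9.png');P=cloud(s);h=cv2.cvtColor(s['frame'],cv2.COLOR_RGB2HSV)
m=(h[...,0]>8)&(h[...,0]<28)&(h[...,1]>90)&(np.hypot(P[...,0]-.592,P[...,1]-.05)<.045)&(s['depth']>0)
p=P[m];print(m.sum(),np.percentile(p[:,2],[1,5,50,95,99]));
q=P[(np.hypot(P[...,0]-.592,P[...,1]-.05)<.09)&(np.abs(P[...,2]-.003)<.006)&(P[...,0]<.65)];print('floor',np.median(q[:,2]))
cv2.imwrite('pics/c9m.png',cv2.resize(s['frame'][170:240,170:260,::-1],(720,560),interpolation=cv2.INTER_CUBIC))
```

```text
time_s 10.8833
joint_positions [-0.0521, 0.5337, -0.2685, 0.7681, 0.0005, -2.0445]
qd [-0.0011, -0.0052, 0.0029, -0.0001, -0.0015, -0.0012]
joint_torque [-0.0368, -81.0762, 31.306, -0.0043, 0.0028, -0.002]
tool_pos [0.5929, 0.0505, 0.0049]
tool_rot [-0.0004, 0.8394, -0.5435, 0.0001]
contact_force [0.5656, 0.7311, -1.7936]
ft_torque [-0.0259, 0.0275, -0.0321]
width 0.6749
241 [0.00417225 0.00762133 0.0281632  0.03247888 0.03347143]
floor 0.0037485855124766987
```

View pics/c9m.png

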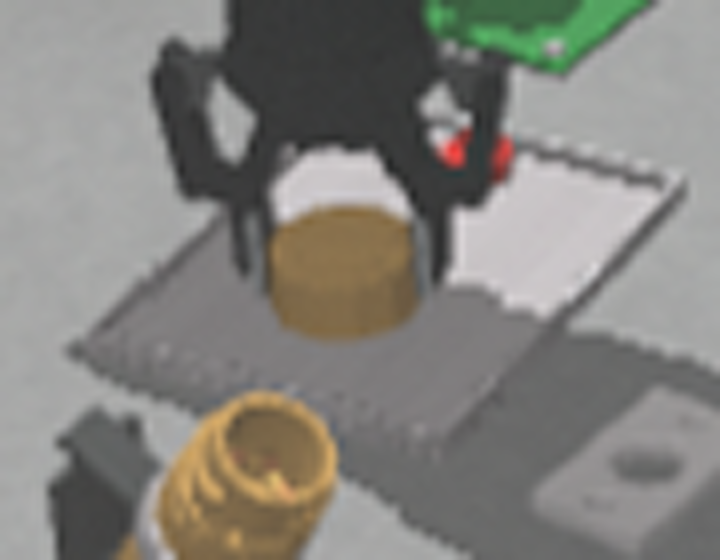

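servo_tool(targets=[{"linear": [0, 0, 0.12], "delta_rot": [0, 0, 0], "jaw": 1}])

```text
time_s: 11.02
tool_pos: [0.5932, 0.0505, 0.0045]
tool_rot: [-0.001, 0.839, -0.543, 0.001]
contact_force: [-12.2, -1.8, 31.7]
width: 0.678
```

servo_tool(targets=[{"linear": [0, 0, 0.15], "delta_rot": [0, 0, 0], "jaw": 1}])

```text
time_s: 11.1
tool_pos: [0.5931, 0.0505, 0.0044]
tool_rot: [-0.001, 0.839, -0.543, 0.001]
contact_force: [-15.1, -0.5, 38.0]
width: 0.676
```

Seated: contact at TCP z = 4.5 mm. I'll relax the push and release.

servo_tool(targets=[{"linear": [0, 0, -0.05], "delta_rot": [0, 0, 0], "jaw": 1}, {"linear": [0, 0, 0], "delta_rot": [0, 0, 0], "jaw": 1}])

```text
time_s: 11.27
tool_pos: [0.5933, 0.0505, 0.0058]
tool_rot: [-0.001, 0.839, -0.543, 0.001]
contact_force: [0.2, 0.5, -1.8]
width: 0.674
```

servo_tool(targets=[{"linear": [0, 0, 0], "delta_rot": [0, 0, 0], "jaw": 0.3}, {"linear": [0, 0, 0], "delta_rot": [0, 0, 0], "jaw": 0.2}, {"linear": [0, 0, 0], "delta_rot": [0, 0, 0], "jaw": 0}, {"linear": [0, 0, 0], "delta_rot": [0, 0, 0], "jaw": 0}, {"linear": [0, 0, 0], "delta_rot": [0, 0, 0], "jaw": 0}])

```text
time_s: 11.68
tool_pos: [0.5935, 0.0505, 0.0052]
tool_rot: [-0.001, 0.839, -0.543, 0.001]
contact_force: [0.3, 0.6, -0.4]
width: 0.995
```

Run:
```python
from h import *
show();s=snap('wrist','w10.png')
```

```text
time_s 11.6833
joint_positions [-0.0521, 0.5325, -0.2698, 0.7651, 0.0004, -2.0446]
qd [-0.0003, 0.0019, 0.0008, -0.0022, -0.0006, -0.0022]
joint_torque [0.003, -80.1594, 30.7706, -0.0407, 0.0017, 0.0]
tool_pos [0.5935, 0.0505, 0.0052]
tool_rot [-0.001, 0.8394, -0.5434, 0.0013]
contact_force [0.3227, 0.5821, -0.3888]
ft_torque [-0.0327, 0.0118, -0.0191]
width 0.9953
```

View pics/w10.png

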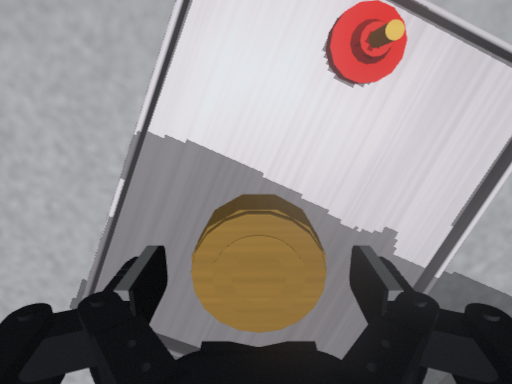

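Jaws are clear of the cap at (165,270) and (350,270), and the cap stands at (258,270) on the tray floor, well away from the knob at (367,40). Retreating.

servo_tool(targets=[{"linear": [0, 0, -0.8], "delta_rot": [0, 0, 0], "jaw": 0}, {"linear": [0, 0, -1.5], "delta_rot": [0, 0, 0], "jaw": 0}, {"linear": [0, 0, -2.5], "delta_rot": [0, 0, 0], "jaw": 0}, {"linear": [0, 0, -3.5], "delta_rot": [0, 0, 0], "jaw": 0}, {"linear": [0, 0, -3.5], "delta_rot": [0, 0, 0], "jaw": 0}, {"linear": [0, 0, -3.5], "delta_rot": [0, 0, 0], "jaw": 0}, {"linear": [0, 0, -2], "delta_rot": [0, 0, 0], "jaw": 0}, {"linear": [0, 0, 0], "delta_rot": [0, 0, 0], "jaw": 0}])

```text
time_s: 12.4
tool_pos: [0.5906, 0.0506, 0.1884]
tool_rot: [-0.0, 0.839, -0.543, -0.0]
contact_force: [-0.8, -0.5, 0.5]
width: 1.003
```

Run:
```python
from h import *
show();w=snap('wrist','w11.png');s=snap('side','s11.png');c=snap('scene','c11.png')
cv2.imwrite('pics/c11m.png',np.hstack([cv2.resize(a['frame'][:,:,::-1],(400,300)) for a in (s,w)]))
for a in (s,w,c):
    P=cloud(a);h=cv2.cvtColor(a['frame'],cv2.COLOR_RGB2HSV)
    m=(h[...,0]>8)&(h[...,0]<30)&(h[...,1]>90)&(np.hypot(P[...,0]-.592,P[...,1]-.05)<.045)&(a['depth']>0)
    p=P[m]
    if len(p)<20: continue
    t=p[p[:,2]>np.percentile(p[:,2],95)-.004];cen=t.mean(0);nn=np.linalg.svd(t-cen)[2][2]
    print(m.sum(),'top',cen.round(4),'tilt',np.degrees(np.arccos(abs(nn[2]))).round(2),'zmin',np.percentile(p[:,2],2).round(4))
```

```text
time_s 12.4
joint_positions [-0.0522, 0.3947, 0.0336, 1.2102, 0.0005, -2.0447]
qd [-0.0005, -0.0096, -0.0099, -0.0157, -0.0001, -0.0005]
joint_torque [0.0583, -74.3534, 38.3338, 1.9807, 0.0042, -0.0004]
tool_pos [0.5906, 0.0506, 0.1884]
tool_rot [-0.0001, 0.8394, -0.5435, -0.0003]
contact_force [-0.7554, -0.5263, 0.5237]
ft_torque [-0.0232, -0.0601, 0.0461]
width 1.0034
242 top [0.5901 0.0554 0.03  ] tilt 0.5 zmin 0.0052
2748 top [0.5923 0.0512 0.0283] tilt 0.13 zmin 0.0185
462 top [0.5956 0.0506 0.0288] tilt 0.13 zmin 0.0081
```

View pics/c11m.png

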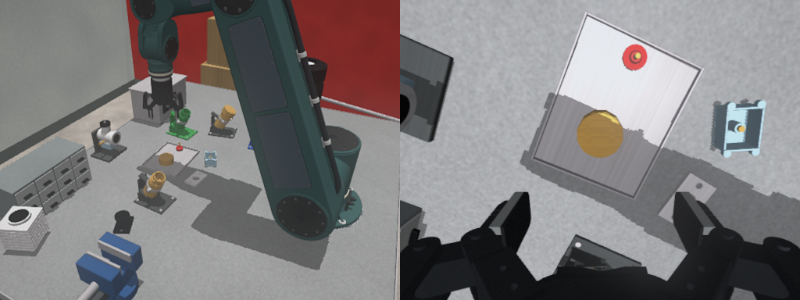

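View pics/c11.png

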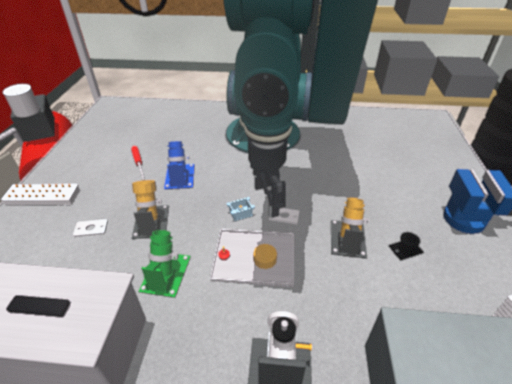

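The cap lies flat in the tray (scene (265,256)): its top is about 29 mm above the shelf and its tilt is under 0.5°. The other parts are where they were, and the right canister at (147,200) is still closed. Handing in.

```bash
python3 -c "
from cell import r
print(r.sign_off())"
```

```text
the job is handed in; nothing more can be done
None
```

I unscrewed the cap of the left brass canister (scene (353,215)) and set it open side down in the steel tray at about (0.592, 0.051) m, then handed the job in at about 12.4 s.

- **Thread:** I felt for it in small steps. The cap turned freely counter-clockwise, with about 0.1 N m or less at each reading, so this canister has the ordinary right-hand thread. I turned it about 118° and it lifted off without resistance. I never turned it towards its stop.
- **Final position:** All three cameras put the cap's top 28–30 mm above the shelf, where 29 mm is expected with the rim on the tray floor. Its tilt measured 0.1–0.5°. The gripper was open and about 0.19 m up, touching nothing.
- **Other parts:** In the last pictures the right canister was still closed and the other parts looked unmoved. I judged that by eye.
- **Contact force:** The contact force was about 38 N at its peak, when I pressed the held cap onto the tray floor. I eased that off before opening the jaws.
- **Disagreements:** Estimates of the cap's flat angle differed by 3° (25.5° and 28.5°), so I gripped in between. The side camera's positions differed from the wrist camera's by 3–4 mm, and I used the wrist camera's.

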